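# Lock the missing hammer-head bolt into the lamp strut

### The arm

A 7-joint arm with a two-finger parallel gripper is mounted at the origin on the work surface. World frame = base frame: x ahead of the robot, y to its left, z up, the work surface at z = 0. Lengths are in mm, angles in rad, forces in N, time in s.
With the tool pointing down it reaches from about 400 to 900 mm from the base axis. Payload 5.5 kg.
Tool frame: the origin (TCP) lies at the very end of the fingers, on their centre line; the grasp point (between the pads) lies 19 mm behind it (bot.grip_point_offset is the distance from the TCP to the grasp point, in mm); z points along the fingers, y is the line along which they close (so a half turn about z gives the same grasp; the last joint's range is limited). The gripper opens to 92 mm and grips with 3 to 60 N. Pads are 19 mm wide; open, the fingers measure 130 mm over their backs; the gripper's body (75 mm by 190 mm) begins 47 mm behind the grasp point.
Start: joints at [-0.916, 0.501, -0.427, 1.55, 0.221, 1.138, -0.21], TCP at [248.167, 600.76, 226.729] pointing down, gripper open.
Joint ranges: [-2.88, 2.88], [-0.31, 2.03], [-1.54, 1.56], [0.2, 2.42], [-1.41, 4.55], [0.19, 2.02], [-2.57, 2.57]. Speed limits (rad/s): [2.57, 2.57, 3.14, 3.14, 3.14, 3.14, 3.14].

### API

Orientations are given as a rotation vector (axis times angle).
In Python, from bench import status, optics, job_done, bot gives the robot as it stands.
- The arm moves only by the tool arm_command, never from a script. Its argument "plan" is one flat list of numbers, 7 for each row, row after row: the turn, a rotation vector about the tool's x, y, z each as a share of 45 degrees, from -1 to 1, then the shift along the tool's x, y, z each as a share of 800 mm, from -1 to 1, then the gripper command: -1 is fully open, 1 is shut, values between are in proportion. In form: [ax, ay, az, dx, dy, dz, fingers, ax, ay, az, dx, dy, dz, fingers, ...]. A call has 1 to 8 rows; each row is the pose to reach, as a shift and turn from the pose commanded when the call began, along the tool's axes at that moment; what a row does not reach only later rows make up. A row lasts 1/10 s, in which the tool goes at most 50 mm and 8.59 degrees, less where a joint would pass 70% of its speed; a pose out of reach is approached as far as the arm can. A call with a number of a shift or a turn outside -1 to 1 is refused whole. A call with a gripper value outside its range is refused whole. The fingers move at their own pace and stop on an object; "newtons" is the grip in N (left out, the last holds). Time passes only in rows, so rows that repeat a pose let the fingers close. It gives the time, the measured TCP pose, the force, the opening and the grip force at its end, in the units of the state.
- status.get_obs(): the state, without advancing time (a new reading comes with each control period).
- optics.snapshot(name): name is "scene" or "side" or "wrist"; returns the picture (480x640x3 uint8, blue, green, red); there is no depth.
- optics.calibration(name): a dict with "mtx" (3x3 intrinsics, pixels), "cam_to_world" (4x4, takes a point from camera to world coordinates). Camera axes: x right, y down, z forward; pixel columns grow to the right and rows downward; lengths in mm; the calibration is good to about 2 mm. A picture is of the moment at which its call begins: read the wrist's pose just before it. calibration takes no time and is no camera call; for the wrist camera it gives the pose at the moment of the call.
- job_done(): hands the job in; it is judged then, once.
The state is a dict: "t": time; "joints": joint angles; "joint_vel": joint speeds; "joint_efforts": joint torques, N m; "tool_pos": TCP position; "tcp_rot": TCP orientation; "wrist_force": force on the tool from outside, world axes, zero at the start; "torque": the same for the moment, N m; "opening": finger opening in mm; "gripper_force": force on a finger pad.
Only numpy, scipy, OpenCV 4.12 (cv2) and the standard library are available. Lean on these libraries where they do the work, as an engineer would, in place of code of your own. Each camera call takes 0.05 s, during which the arm holds its last target. There are 200 camera calls.

### The job

Lift the clear lid of the blue parts case by its bar and push it over past its balance point, so that it stays wide open by itself. Take the hammer-head bolt out of the case, lower its head through the slot of the aluminium strut, about midway between the two bolts already fitted, until its flange sits on the strut, and let go of it with its bar still along the slot. Then swing its bar a quarter turn anticlockwise (seen from above) so that it lies across the strut like the other two, with its head caught under the lips, and leave the bottle, screwdriver, bin and lamp puck where they are.

Things in the scene. Friction and masses are not known exactly. Their poses are not given: they have to be found in the camera images.
- case: Blue open-topped parts case, 130 (its x) x 200 (y) x 78 mm high, walls and floor 4 mm, fixed to the bench. Origin: centre of its underside; z up. The lid is hinged along its +x rim (the side away from the robot); the lid's handle is in front of its -x side.
- lid (a joint): Angle of the case's clear lid (130 x 200 x 5 mm, 0.2 kg): 0 closed, grows as it opens upward, stop at 1.9 rad. No spring, little friction: below about 1.55 rad it falls shut, beyond that it falls open to the stop and stays.
- lid_handle (a point): Middle of the lid's handle: a round steel bar, diameter 10 mm, along the case's y, between two arms 96 mm apart, otherwise free all round. Lid closed: 83 mm above the bench, 45 mm in front of the case's front wall. It can be pinched from above and turns between the fingers as it moves on its circle about the hinge.
- lid_hinge (a point): Middle of the lid's hinge line, which runs along the case's y at the top of its +x rim, 79 mm above the bench; the handle bar is 175 mm from it.
- bolt: Loose steel hammer-head bolt with a grey cross bar on top, about 0.22 kg, upright in a socket of a black block in the case. Origin: centre of the head's underside (11 mm above the bench there); z up, x along head and bar. Head 33 (x) x 19.5 x 9 mm; neck 19.5 mm diameter to z = 17; flange 40 mm diameter, z = 17 to 22, resting on the block; post 12 mm diameter to z = 39.
- bolt_bar (a point): Centre of the loose bolt's cross bar, which is 84 (bolt x) x 14 (y) x 14 mm; 46 mm above the bolt's origin. In the case its top is 14 mm below the rim. With the head in the strut the bolt turns easily (smooth metal): pushing one bar end sideways is enough. From along the slot it turns anticlockwise (from above) to a stop near 95 degrees; clockwise it jams near 35.
- rail: Aluminium slotted strut 41 x 41 mm, 266 mm long with end caps, fixed to the bench, slot up. Origin: centre of its underside; x along it, y across, z up. Lips 5 mm thick leave a 22 mm slot along the middle, over a cavity 35 mm wide and 33 deep. Two bolts like the loose one are fitted for good at x = +100 and -100 mm, bars across it.
- rail_gap (a point): Middle of the gap between the two fitted bolts: on the slot's centre line, level with the strut's top, 41 mm above the bench. The loose bolt belongs here (anywhere within 35 mm along the slot). Seated, its flange rests on the strut's top, its origin is 17 mm below this level and its bar 22 to 36 mm above it.
- bottle: Bystander: brown bottle with white cap, 60 mm diameter, 150 mm tall, loose; origin centre of its underside.
- screwdriver: Bystander: screwdriver about 190 mm long, lying loose; x along it.
- bin: Bystander: small open blue bin, 110 x 150 x 60 mm, loose; origin centre of its underside.
- lamp_puck: Bystander: white disc, 60 mm diameter, 18 mm high, loose; origin centre of its underside.

How it is judged:
By the outcome, as a careful person would: the job done as asked, in the order asked, and still so for the second after the job is handed in, with the robot touching nothing.
It also fails if it takes over 69 s, if anything falls off the work surface, if the arm or the gripper's body presses on something with over 40 N, if the wrist force passes 120 N, or if a joint passes its speed limit or range.

## Working session

There is one attempt and no reset: what is moved stays moved. The work goes in short steps, Python scripts to look and compute and a tool call to move; the robot and the scene stay as the last step left them, time stands still between calls to the robot, and variables do not carry over. Pictures are saved under pics/ and viewed, at most 10 in all, crops included, and the job is handed in when it is done.

Besides the shell and the picture viewer there is one more tool, called after "Emit:" by a JSON object that holds its "name" and its "arguments", one argument or row to a line. arm_command: Moves the arm, as the interface text tells. Its arguments: {"type":"object","properties":{"plan":{"type":"array","items":{"type":"number","minimum":-1,"maximum":1}},"newtons":{"type":"number"}},"required":["plan"]}

```bash
ls; mkdir -p pics
python3 - <<'E'
from bench import status, optics, bot
import cv2,numpy as np
o=status.get_obs();print(o)
for n in("scene","side"):
    cv2.imwrite(f"pics/{n}0.png",optics.snapshot(n)); c=optics.calibration(n);print(n,np.round(c["mtx"],1).tolist(),np.round(c["cam_to_world"],3).tolist())
E
```

```text
pics
{'t': 0.0, 'joints': array([-0.91577593,  0.50181846, -0.42677502,  1.55144299,  0.22083933,
        1.13830194, -0.21030735]), 'joint_vel': array([ 0.00070338,  0.00065875,  0.0001936 , -0.00155125, -0.00048726,
        0.00021489,  0.0013288 ]), 'joint_efforts': array([ 3.87217597e-04, -5.66580856e+01, -5.81634074e+00, -2.79119664e+01,
       -6.87556760e-02,  3.07967816e-02,  1.69175564e-04]), 'tool_pos': array([248.01452593, 600.07298796, 225.69827957]), 'tcp_rot': array([-6.11390229e-01, -3.08113010e+00,  2.93501644e-03]), 'wrist_force': array([0.38811862, 0.47270159, 0.63043809]), 'torque': array([0.00673113, 0.02606618, 0.02606211]), 'gripper_force': 0.0, 'opening': 92.05370805182093}
scene [[504.5, 0.0, 314.8], [0.0, 504.5, 237.8], [0.0, 0.0, 1.0]] [[-0.768, 0.472, -0.433, 1046.359], [0.641, 0.572, -0.512, 492.567], [0.006, -0.671, -0.742, 785.176], [0.0, 0.0, 0.0, 1.0]]
side [[589.1, 0.0, 329.7], [0.0, 589.1, 243.5], [0.0, 0.0, 1.0]] [[0.844, -0.387, 0.372, 251.842], [-0.536, -0.583, 0.61, -612.988], [-0.019, -0.715, -0.699, 792.691], [0.0, 0.0, 0.0, 1.0]]
```

View pics/scene0.png

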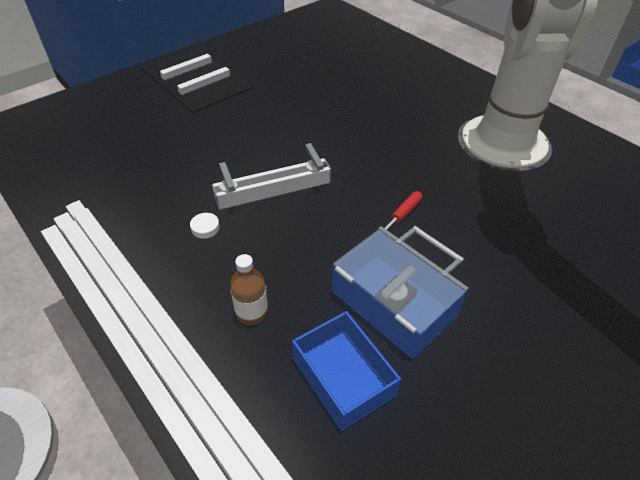

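View pics/side0.png

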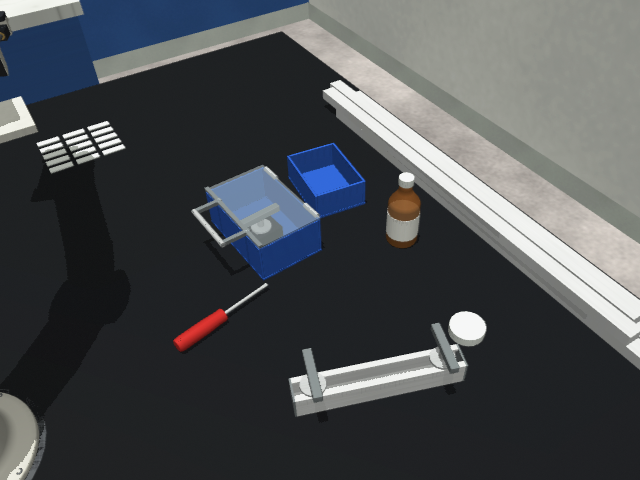

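The scene view shows the case with its handle bar at about (416,229)-(461,261) and the bolt bar at (385,296)-(413,270). The strut's fitted bars are near (227,177) and (314,157). In the side view the handle is at (195,211)-(221,244), the bolt bar at (241,226)-(277,208), and the strut bars near (312,374) and (445,348).

```bash
cat > h.py <<'E'
from bench import status, optics, bot
import cv2,numpy as np
from scipy.spatial.transform import Rotation as R
def ray(n,px,c=None):
    c=c or optics.calibration(n);T=np.array(c["cam_to_world"]);K=np.array(c["mtx"])
    d=T[:3,:3]@np.linalg.solve(K,[px[0],px[1],1.]);return T[:3,3],d
def onz(n,px,z,c=None):
    p,d=ray(n,px,c);return (p+d*(z-p[2])/d[2])[:2]
def rel(pos,rotm,o):  # target -> tool-axis shift mm & rotvec deg, from measured pose
    Rt=R.from_rotvec(o["tcp_rot"]);return Rt.inv().apply(np.array(pos)-o["tool_pos"]),np.degrees((Rt.inv()*rotm).as_rotvec())
E
python3 - <<'E'
from h import *
np.set_printoptions(precision=1,suppress=True)
P=dict(handle=(83,[(416,229),(461,261)],[(195,211),(221,244)]),
bolt=(64,[(386,294),(413,270)],[(241,225),(277,208)]),
fa=(77,[(222,165),(233,188)],[(434,326),(453,369)]),
fb=(77,[(308,147),(320,165)],[(305,350),(317,398)]),
caseback=(79,[(335,272),(413,330)],[(266,168),(318,214)]),
puck=(18,[(204,221)],[(467,326)]),sdtip=(10,[(386,230)],[(266,286)]),bottlecap=(150,[(245,261)],[(406,178)]))
for k,(z,a,b) in P.items():
    A=[onz("scene",p,z) for p in a];B=[onz("side",p,z) for p in b]
    print(k,*A,'|',*B)
o=status.get_obs();print(R.from_rotvec(o["tcp_rot"]).as_matrix())
c=optics.calibration("wrist");T=np.array(c["cam_to_world"]);print(np.linalg.inv(np.block([[R.from_rotvec(o["tcp_rot"]).as_matrix(),o["tool_pos"][:,None]],[0,0,0,1]]))@T,c["mtx"])
E
```

```text
handle [472.6 113. ] [468.8 218.9] | [469.3 215.1] [472.4 109.1]
bolt [614.  175.7] [537.7 169.2] | [530.3 153.7] [608.3 158.8]
fa [ 651.6 -289. ] [ 674.4 -211.9] | [ 668.8 -226.5] [ 642.2 -300.4]
fb [ 467.2 -219.1] [ 487.1 -153.7] | [ 482.8 -157.1] [ 456.  -234.4]
caseback [658.8  90.5] [640.2 260.9] | [641.5 262.3] [655.4  86.5]
puck [ 748.  -223.1] | [ 748.1 -224.1]
sdtip [463.9  35.3] | [516.6  41.4]
bottlecap [795.7  20.5] | [793.7  12.3]
[[-0.9  0.4 -0. ]
 [ 0.4  0.9 -0. ]
 [ 0.  -0.  -1. ]]
[[   0.    -1.    -0.3   76.7]
 [   1.    -0.     0.     0.1]
 [  -0.    -0.3    1.  -156.8]
 [   0.     0.     0.     1. ]] [[396.8   0.  314.8]
 [  0.  396.8 240.8]
 [  0.    0.    1. ]]
```

```bash
cat >> h.py <<'E'
def down(phi,tilt=0):
    return R.from_euler('z',phi,degrees=True)*R.from_matrix(np.diag([1.,-1,-1]))
def go(*tg):
    """print shares from the present pose to each (x,y,z,phi)"""
    o=status.get_obs()
    print('t',round(o['t'],2),'tcp',o['tool_pos'].round(1),'F',o['wrist_force'].round(1),'open',round(o['opening'],1))
    for t in tg:
        s,r=rel(t[:3],down(t[3]),o);print(t,(r/45).round(4).tolist(),(s/800).round(4).tolist())
E
python3 -c "
from h import *
go((471,164,220,93.5),(400,300,226,112))"
```

```text
t 0.1 tcp [248.  600.1 225.8] F [ 0.7 -0.6 -0.2] open 91.9
(471, 164, 220, 93.5) [-0.002, 0.0012, 1.4233] [-0.4658, -0.3974, 0.0079]
(400, 300, 226, 112) [-0.0021, 0.0008, 1.0122] [-0.3188, -0.2742, 0.0002]
```

Emit:
{"name": "arm_command", "arguments": {
  "plan": [0, 0, 0.9, -0.466, -0.397, 0.008, 0.2, 0, 0, 0.9, -0.466, -0.397, 0.008, 0.2, 0, 0, 0.9, -0.466, -0.397, 0.008, 0.2, 0, 0, 0.9, -0.466, -0.397, 0.008, 0.2, 0, 0, 0.9, -0.466, -0.397, 0.008, 0.2, 0, 0, 0.9, -0.466, -0.397, 0.008, 0.2, 0, 0, 0.9, -0.466, -0.397, 0.008, 0.2, 0, 0, 0.9, -0.466, -0.397, 0.008, 0.2]
}}

```text
t: 0.9
tool_pos: [430.9, 242.7, 221.4]
tcp_rot: [-1.64, -2.68, 0.0]
wrist_force: [0.7, 0.4, 0.4]
opening: 37.5
gripper_force: 0.0
```

```bash
python3 -c "
from h import *
go((471,164,220,93.5))"
```

```text
t 0.9 tcp [430.9 242.7 221.4] F [0.7 0.4 0.4] open 37.5
(471, 164, 220, 93.5) [-0.0001, 0.0001, 0.5237] [-0.1105, -0.0001, 0.0017]
```

Emit:
{"name": "arm_command", "arguments": {
  "plan": [0, 0, 0.524, -0.11, 0, 0.002, 0.2, 0, 0, 0.524, -0.11, 0, 0.002, 0.2, 0, 0, 0.524, -0.11, 0, 0.002, 0.2, 0, 0, 0.524, -0.11, 0, 0.002, 0.2]
}}

```text
t: 1.3
tool_pos: [470.8, 164.9, 219.6]
tcp_rot: [-2.158, -2.283, 0.001]
wrist_force: [0.7, 1.1, 0.4]
opening: 36.7
gripper_force: 0.0
```

```bash
python3 -c "
from h import *
go((471,164,220,93.5))
im=optics.snapshot('wrist');cv2.imwrite('pics/w1.png',im)
c=optics.calibration('wrist');np.save('w1.npy',c,allow_pickle=True)"
```

```text
t 1.3 tcp [470.8 164.9 219.6] F [0.7 1.1 0.4] open 36.7
(471, 164, 220, 93.5) [-0.0008, 0.0004, -0.0058] [-0.0012, 0.0002, -0.0005]
```

View pics/w1.png

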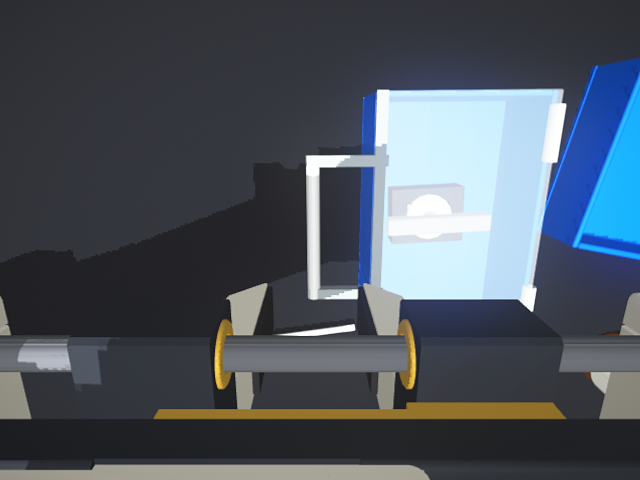

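Wrist view: the handle bar runs (313,160)-(314,296), the hinge-side edge is around x=562→530, and the bolt bar spans (389,224)-(491,222).

```bash
python3 -c "
from h import *
c=np.load('w1.npy',allow_pickle=True).item()
np.set_printoptions(precision=1,suppress=True)
for n,px,z in [('h',(313,162),83),('h',(314,294),83),('lidfront',(376,90),80),('lidback',(562,91),80),('lidfront',(377,297),80),('lb',(534,298),80),('bolt',(389,223),64),('bolt',(491,218),64),('flange',(430,216),33),('blk',(388,185),30),('blk',(463,184),30)]: print(n,onz('wrist',px,z,c))
"
```

```text
h [465.7 216.2]
h [472.9 112.1]
lidfront [506.7 268.3]
lidback [636.8 275.8]
lidfront [524.3 111.4]
lb [651.7 118.5]
bolt [530.2 169.8]
bolt [611.8 179.1]
flange [572.1 171.2]
blk [532.4 195.8]
blk [597.6 200.7]
```

```bash
python3 -c "
from h import *
go((469.5,164,64,94.3))"
```

```text
t 1.35 tcp [470.2 166.4 219.6] F [-0.  -0.9  0.4] open 36.8
(469.5, 164, 64, 94.3) [-0.001, -0.0001, -0.0159] [-0.0029, -0.0009, 0.1945]
```

Emit:
{"name": "arm_command", "arguments": {
  "plan": [0, 0, -0.016, -0.002, -0.001, 0.1945, 0.2, 0, 0, -0.016, -0.002, -0.001, 0.1945, 0.2, 0, 0, -0.016, -0.002, -0.001, 0.1945, 0.2, 0, 0, -0.016, -0.002, -0.001, 0.1945, 0.2, 0, 0, -0.016, -0.002, -0.001, 0.1945, 0.9, 0, 0, -0.016, -0.002, -0.001, 0.1945, 0.9, 0, 0, -0.016, -0.002, -0.001, 0.1945, 0.9, 0, 0, -0.016, -0.002, -0.001, 0.1945, 0.9],
  "newtons": 15
}}

```text
t: 2.15
tool_pos: [469.4, 165.5, 66.2]
tcp_rot: [-2.138, -2.301, -0.001]
wrist_force: [-8.2, -0.1, 7.9]
opening: 9.3
gripper_force: 13.9
```

```bash
python3 -c "
from h import *
u=np.array([.9972,.075]);hg=np.array([469.5,164])+175*u
T=[]
for d in [8,16,24,32,40,48,56,64,72,80,88,96,102,107]:
    a=np.radians(d+1.3);p=hg-175*np.cos(a)*u;T.append((p[0].round(1),p[1].round(1),(79+175*np.sin(a)-19).round(1),94.3))
go(*T)"
```

```text
t 2.15 tcp [469.4 165.5  66.2] F [-8.2 -0.1  7.9] open 9.3
(np.float64(471.8), np.float64(164.2), np.float64(88.3), 94.3) [-0.0001, -0.0011, -0.0016] [-0.0018, 0.0029, -0.0276]
(np.float64(477.4), np.float64(164.6), np.float64(112.0), 94.3) [-0.0001, -0.0011, -0.0016] [-0.0018, 0.0099, -0.0572]
(np.float64(486.2), np.float64(165.3), np.float64(134.8), 94.3) [-0.0001, -0.0011, -0.0016] [-0.0017, 0.0209, -0.0857]
(np.float64(498.2), np.float64(166.2), np.float64(156.1), 94.3) [-0.0001, -0.0011, -0.0016] [-0.0017, 0.036, -0.1123]
(np.float64(512.9), np.float64(167.3), np.float64(175.5), 94.3) [-0.0001, -0.0011, -0.0016] [-0.0016, 0.0544, -0.1366]
(np.float64(530.2), np.float64(168.6), np.float64(192.7), 94.3) [-0.0001, -0.0011, -0.0016] [-0.0016, 0.0761, -0.1581]
(np.float64(549.7), np.float64(170.0), np.float64(207.3), 94.3) [-0.0001, -0.0011, -0.0016] [-0.0016, 0.1005, -0.1763]
(np.float64(571.1), np.float64(171.6), np.float64(219.0), 94.3) [-0.0001, -0.0011, -0.0016] [-0.0016, 0.1274, -0.191]
(np.float64(593.9), np.float64(173.4), np.float64(227.6), 94.3) [-0.0001, -0.0011, -0.0016] [-0.0014, 0.1559, -0.2017]
(np.float64(617.6), np.float64(175.1), np.float64(233.0), 94.3) [-0.0001, -0.0011, -0.0016] [-0.0015, 0.1856, -0.2085]
(np.float64(641.9), np.float64(177.0), np.float64(235.0), 94.3) [-0.0001, -0.0011, -0.0016] [-0.0014, 0.2161, -0.211]
(np.float64(666.2), np.float64(178.8), np.float64(233.6), 94.3) [-0.0001, -0.0011, -0.0016] [-0.0014, 0.2466, -0.2092]
(np.float64(684.2), np.float64(180.1), np.float64(230.3), 94.3) [-0.0001, -0.0011, -0.0016] [-0.0014, 0.2691, -0.2051]
(np.float64(698.8), np.float64(181.2), np.float64(226.1), 94.3) [-0.0001, -0.0011, -0.0016] [-0.0014, 0.2874, -0.1999]
```

Emit:
{"name": "arm_command", "arguments": {
  "plan": [0, 0, 0, 0, 0.003, -0.027, 0.9, 0, 0, 0, 0, 0.01, -0.057, 0.9, 0, 0, 0, 0, 0.021, -0.085, 0.9, 0, 0, 0, 0, 0.036, -0.112, 0.9, 0, 0, 0, 0, 0.054, -0.136, 0.9, 0, 0, 0, 0, 0.076, -0.158, 0.9, 0, 0, 0, 0, 0.1, -0.176, 0.9, 0, 0, 0, 0, 0.1, -0.176, 0.9],
  "newtons": 15
}}

```text
t: 2.95
tool_pos: [550.6, 170.9, 211.5]
tcp_rot: [2.138, 2.3, 0.005]
wrist_force: [-13.5, -3.0, 23.0]
opening: 9.2
gripper_force: 15.0
```

```bash
python3 -c "
from h import *
u=np.array([.9972,.075]);hg=np.array([469.5,164])+175*u
T=[]
for d in [64,72,80,88,96,102,106]:
    a=np.radians(d+1.3);p=hg-175*np.cos(a)*u;T.append((p[0].round(1),p[1].round(1),(80+175*np.sin(a)-19).round(1),94.3))
go(*T)"
```

```text
t 2.95 tcp [550.6 170.9 211.5] F [-13.5  -3.   23. ] open 9.2
(np.float64(571.1), np.float64(171.6), np.float64(220.0), 94.3) [0.0036, -0.0017, -0.0029] [-0.001, 0.0256, -0.0105]
(np.float64(593.9), np.float64(173.4), np.float64(228.6), 94.3) [0.0036, -0.0017, -0.0029] [-0.0008, 0.0542, -0.0212]
(np.float64(617.6), np.float64(175.1), np.float64(234.0), 94.3) [0.0036, -0.0017, -0.0029] [-0.0009, 0.0839, -0.0279]
(np.float64(641.9), np.float64(177.0), np.float64(236.0), 94.3) [0.0036, -0.0017, -0.0029] [-0.0007, 0.1144, -0.0303]
(np.float64(666.2), np.float64(178.8), np.float64(234.6), 94.3) [0.0036, -0.0017, -0.0029] [-0.0007, 0.1449, -0.0284]
(np.float64(684.2), np.float64(180.1), np.float64(231.3), 94.3) [0.0036, -0.0017, -0.0029] [-0.0007, 0.1674, -0.0242]
(np.float64(695.9), np.float64(181.0), np.float64(228.1), 94.3) [0.0036, -0.0017, -0.0029] [-0.0006, 0.1821, -0.0202]
```

Emit:
{"name": "arm_command", "arguments": {
  "plan": [0, 0, 0, 0, 0.026, -0.0195, 0.9, 0, 0, 0, 0, 0.055, -0.0305, 0.9, 0, 0, 0, 0, 0.085, -0.037, 0.9, 0, 0, 0, 0, 0.115, -0.0395, 0.9, 0, 0, 0, 0, 0.146, -0.038, 0.9, 0, 0, 0, 0, 0.168, -0.034, 0.9, 0, 0, 0, 0, 0.18, -0.031, 0.9, 0, 0, 0, 0, 0.18, -0.031, 0.9],
  "newtons": 10
}}

```text
t: 3.75
tool_pos: [695.4, 180.2, 231.7]
tcp_rot: [2.138, 2.298, 0.004]
wrist_force: [2.4, -2.0, 4.7]
opening: 9.5
gripper_force: 10.0
```

```bash
python3 -c "
from h import *
go()
cv2.imwrite('pics/s2.png',optics.snapshot('side'))"
```

```text
t 3.75 tcp [695.4 180.2 231.7] F [ 2.4 -2.   4.7] open 9.5
```

View pics/s2.png

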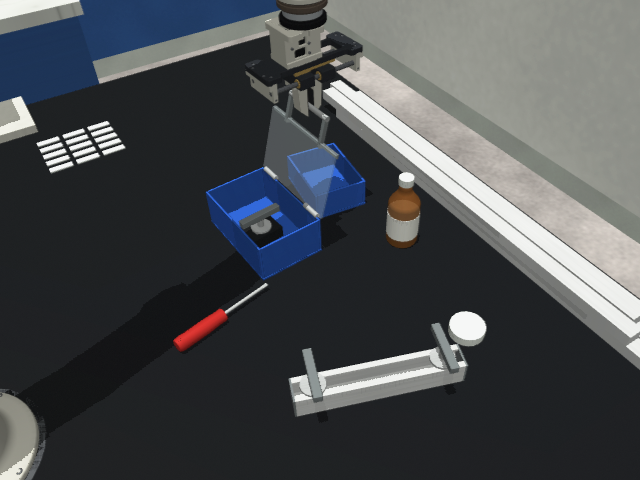

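Lid is held past vertical at about 106° in the side view. Release and rise.

Emit:
{"name": "arm_command", "arguments": {
  "plan": [0, 0, 0, 0, 0, 0, 0, 0, 0, 0, 0, 0, 0, 0, 0, 0, 0, 0, 0, 0, 0, 0, 0, 0, 0, 0, 0, 0, 0, 0, 0, 0, 0, -0.06, 0, 0, 0, 0, 0, 0, -0.12, 0, 0, 0, 0, 0, 0, -0.15, 0, 0, 0, 0, 0, -0.1, -0.15, 0]
}}

```text
t: 4.6
tool_pos: [649.6, 178.0, 352.6]
tcp_rot: [2.137, 2.295, 0.012]
wrist_force: [-0.2, -0.4, 0.8]
opening: 46.0
gripper_force: 0.0
```

```bash
python3 -c "
from h import *
go((540,172,300,140),(530,172,220,184.3),(571,172,200,184.3))"
```

```text
t 4.6 tcp [649.6 178.  352.6] F [-0.2 -0.4  0.8] open 46.0
(540, 172, 300, 140) [0.012, 0.0031, -1.0206] [0.0022, -0.1379, 0.0645]
(530, 172, 220, 184.3) [0.0107, 0.008, -2.005] [0.0029, -0.1513, 0.1644]
(571, 172, 200, 184.3) [0.0107, 0.008, -2.005] [-0.0007, -0.1004, 0.1899]
```

Emit:
{"name": "arm_command", "arguments": {
  "plan": [0.01, 0, -1, 0, -0.125, 0.065, 0, 0.01, 0, -1, 0, -0.125, 0.065, 0, 0.01, 0, -1, 0, -0.125, 0.065, 0, 0.01, 0, -1, 0, -0.125, 0.065, 0, 0.01, 0, -1, 0, -0.125, 0.065, 0, 0.01, 0, -1, 0, -0.125, 0.065, 0]
}}

```text
t: 5.2
tool_pos: [543.0, 170.4, 297.9]
tcp_rot: [-1.085, -2.942, 0.009]
wrist_force: [1.0, -0.6, -0.5]
opening: 45.6
gripper_force: 0.0
```

```bash
python3 -c "
from h import *
go((560,172,180,184.3))"
```

```text
t 5.2 tcp [543.  170.4 297.9] F [ 1.  -0.6 -0.5] open 45.6
(560, 172, 180, 184.3) [-0.0072, -0.0077, -0.9955] [-0.0154, 0.0165, 0.1472]
```

Emit:
{"name": "arm_command", "arguments": {
  "plan": [0, 0, -0.99, -0.015, 0.016, 0.147, 0, 0, 0, -0.99, -0.015, 0.016, 0.147, 0, 0, 0, -0.99, -0.015, 0.016, 0.147, 0, 0, 0, -0.99, -0.015, 0.016, 0.147, 0, 0, 0, -0.99, -0.015, 0.016, 0.147, 0, 0, 0, -0.99, -0.015, 0.016, 0.147, 0, 0, 0, -0.99, -0.015, 0.016, 0.147, 0]
}}

```text
t: 5.9
tool_pos: [560.1, 171.7, 180.2]
tcp_rot: [0.098, -3.133, 0.005]
wrist_force: [0.3, -0.5, -0.2]
opening: 46.1
gripper_force: 0.0
```

```bash
python3 -c "
from h import *
go((571,172,100,184.3));print(status.get_obs()['joints'].round(2))
im=optics.snapshot('wrist');cv2.imwrite('pics/w2.png',im)
c=optics.calibration('wrist');np.save('w2.npy',c,allow_pickle=True)"
```

```text
t 5.9 tcp [560.1 171.7 180.2] F [ 0.3 -0.5 -0.2] open 46.1
(571, 172, 100, 184.3) [-0.0034, -0.0093, -0.0158] [-0.0143, -0.0002, 0.1001]
[-0.12  0.42 -0.28  1.76  0.14  0.99  1.18]
```

View pics/w2.png

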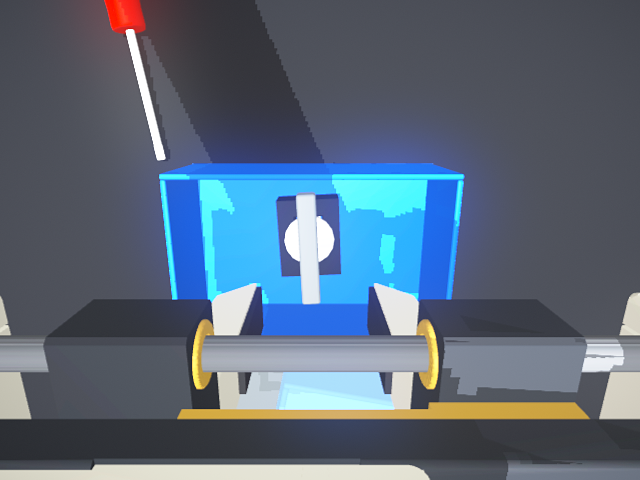

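The bolt bar's top face runs (306,195)-(311,303), with its width at the near end spanning 297-316.

```bash
python3 -c "
from h import *
c=np.load('w2.npy',allow_pickle=True).item()
a=onz('wrist',(306,195),64,c);b=onz('wrist',(311.5,303),64,c);d=b-a
print(a,b,(a+b)/2,np.hypot(*d),np.degrees(np.arctan2(d[1],d[0])))
m=(a+b)/2
print(onz('wrist',(309,241),33,c))
go((*m.round(1),42,180+np.degrees(np.arctan2(d[1],d[0]))))
"
```

```text
[530.94625753 163.68871126] [612.32767697 172.38805699] [571.63696725 168.03838412] 81.8450612229656 6.101518128603394
[572.98557367 167.71649148]
t 5.95 tcp [560.2 171.6 180.3] F [-1.2  1.  -0.3] open 46.0
(np.float64(571.6), np.float64(168.0), 42, np.float64(186.1015181286034)) [-0.0034, -0.0089, -0.0566] [-0.0151, -0.0049, 0.1728]
```

Emit:
{"name": "arm_command", "arguments": {
  "plan": [0, -0.009, -0.055, -0.015, -0.005, 0.173, 0, 0, -0.009, -0.055, -0.015, -0.005, 0.173, 0, 0, -0.009, -0.055, -0.015, -0.005, 0.173, 0, 0, -0.009, -0.055, -0.015, -0.005, 0.173, 0.9, 0, -0.009, -0.055, -0.015, -0.005, 0.173, 0.9, 0, -0.009, -0.055, -0.015, -0.005, 0.173, 0.9, 0, -0.009, -0.055, -0.015, -0.005, 0.173, 0.9, 0, -0.009, -0.055, -0.015, -0.005, 0.173, 0.9],
  "newtons": 40
}}

```text
t: 6.75
tool_pos: [573.3, 168.6, 44.3]
tcp_rot: [-0.17, 3.133, -0.003]
wrist_force: [-0.7, -0.4, 6.9]
opening: 13.4
gripper_force: 40.0
```

```bash
python3 -c "
from h import *
o=status.get_obs();p=o['tool_pos']
go((p[0],p[1],180,186))"
```

```text
t 6.75 tcp [573.3 168.6  44.3] F [-0.7 -0.4  6.9] open 13.4
(np.float64(573.3434362673654), np.float64(168.5591954735687), 180, 186) [-0.0028, 0.0053, 0.0045] [-0.0007, -0.0004, -0.1696]
```

Emit:
{"name": "arm_command", "arguments": {
  "plan": [0, 0, 0, 0, 0, -0.03, 0.9, 0, 0, 0, 0, 0, -0.08, 0.9, 0, 0, 0, 0, 0, -0.13, 0.9, 0, 0, 0, 0, 0, -0.18, 0.9, 0, 0, 0, 0, 0, -0.2, 0.9, 0, 0, 0, 0, 0, -0.2, 0.9]
}}

```text
t: 7.35
tool_pos: [573.7, 169.2, 205.9]
tcp_rot: [-0.17, 3.13, -0.002]
wrist_force: [0.3, 0.2, -2.5]
opening: 13.9
gripper_force: 40.0
```

```bash
python3 -c "
from h import *
im=optics.snapshot('wrist');c=optics.calibration('wrist')
go((566,-224,200,160.5));cv2.imwrite('pics/w3.png',im)"
```

```text
t 7.4 tcp [572.3 168.5 203.4] F [ 0.2 -0.7 -2.2] open 13.4
(566, -224, 200, 160.5) [-0.0022, 0.0049, 0.5712] [0.0609, -0.4869, 0.0053]
```

View pics/w3.png

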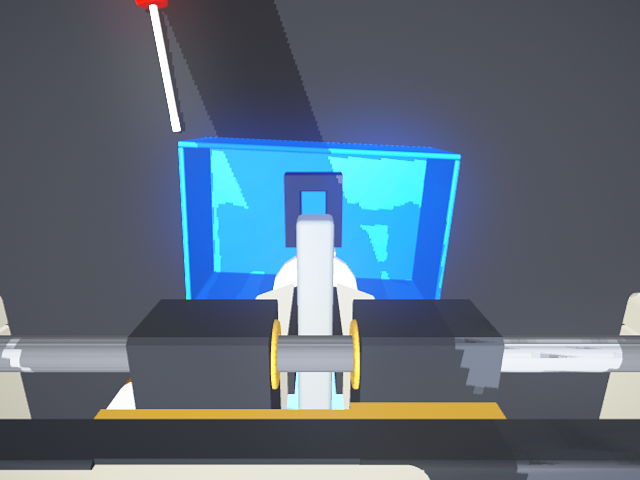

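The bolt is held, its bar aligned with the tool, and the socket is empty. Carry it to the strut.

Emit:
{"name": "arm_command", "arguments": {
  "plan": [0, 0, 0.57, 0.061, -0.487, 0.005, 0.9, 0, 0, 0.57, 0.061, -0.487, 0.005, 0.9, 0, 0, 0.57, 0.061, -0.487, 0.005, 0.9, 0, 0, 0.57, 0.061, -0.487, 0.005, 0.9, 0, 0, 0.57, 0.061, -0.487, 0.005, 0.9, 0, 0, 0.57, 0.061, -0.487, 0.005, 0.9, 0, 0, 0.57, 0.061, -0.487, 0.005, 0.9, 0, 0, 0.57, 0.061, -0.487, 0.005, 0.9]
}}

```text
t: 8.2
tool_pos: [563.0, -227.1, 196.5]
tcp_rot: [-0.533, -3.093, 0.005]
wrist_force: [0.3, -0.4, -2.3]
opening: 13.8
gripper_force: 40.0
```

Emit:
{"name": "arm_command", "arguments": {
  "plan": [0, 0, 0, 0, 0, 0, 0.9, 0, 0, 0, 0, 0, 0, 0.9]
}}

```text
t: 8.4
tool_pos: [563.3, -225.6, 196.5]
tcp_rot: [-0.535, -3.092, 0.004]
wrist_force: [0.7, 1.1, -2.1]
opening: 13.9
gripper_force: 40.0
```

```bash
python3 -c "
from h import *
go((566,-224,200,160.5))
im=optics.snapshot('wrist');c=optics.calibration('wrist');np.save('w4.npy',c,allow_pickle=True);cv2.imwrite('pics/w4.png',im)"
```

```text
t 8.4 tcp [ 563.3 -225.6  196.5] F [ 0.7  1.1 -2.1] open 13.9
(566, -224, 200, 160.5) [-0.0036, -0.0036, -0.0033] [-0.0025, 0.003, -0.0044]
```

View pics/w4.png

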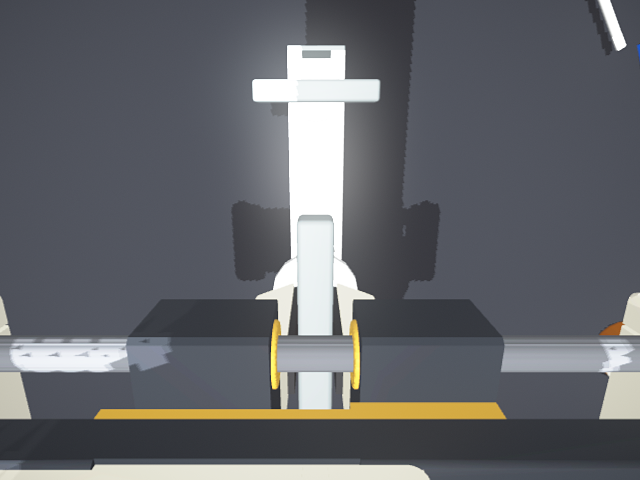

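The strut's robot-side half is centred near column 316 (edges 288-345 at row 60, 291-342 at row 240), and the held bar is at column 315, nearly aligned.

```bash
python3 -c "
from h import *
im=cv2.imread('pics/w4.png').min(2);c=np.load('w4.npy',allow_pickle=True).item()
M=[]
for r in list(range(62,76,4))+list(range(118,240,12)):
    x=np.where(im[r,250:400]>130)[0]+250;
    a,b=onz('wrist',(x[0]-.5,r),41,c),onz('wrist',(x[-1]+.5,r),41,c);M.append((a+b)/2);print(r,x[0],x[-1],np.hypot(*(b-a)).round(1),end='; ')
M=np.array(M);v=cv2.fitLine(M.astype(np.float32),cv2.DIST_HUBER,0,.01,.01).ravel();ang=np.degrees(np.arctan2(v[1],v[0]))
f=onz('wrist',(316,90),77,c);print('\nline',v,ang,'fitted bar',f)
d=v[:2]*np.sign(v[0]);p0=v[2:]+d*((f-v[2:])@d);g=p0+100*d;print('gap',g,'bolt x100',p0)
go((*g.round(1),150,180+np.degrees(np.arctan2(d[1],d[0]))))
"
```

```text
62 287 345 42.8; 66 287 345 42.9; 70 287 344 42.3; 74 287 344 42.4; 118 275 344 52.7; 130 274 344 53.9; 142 274 343 53.6; 154 274 343 54.0; 166 276 343 52.9; 178 277 343 52.6; 190 282 343 49.1; 202 287 342 44.7; 214 290 342 42.7; 226 290 342 43.1; 238 290 341 42.6; 
line [ 9.4099599e-01 -3.3841777e-01  5.0685739e+02 -2.0390794e+02] -19.780504 fitted bar [ 471.93170867 -189.95817562]
gap [ 565.58892782 -225.03002682] bolt x100 [ 471.48932607 -191.18824902]
t 8.45 tcp [ 564.  -223.4  196.8] F [-0.4  0.8 -2.3] open 13.5
(np.float64(565.6), np.float64(-225.0), 150, np.float32(160.2195)) [-0.0024, -0.0031, 0.007] [-0.0027, -0.0011, 0.0585]
```

```bash
python3 -c "
from h import *
c=np.load('w4.npy',allow_pickle=True).item()
a=(onz('wrist',(286.7,68),41,c)+onz('wrist',(345,68),41,c))/2
b=(onz('wrist',(289.7,226),41,c)+onz('wrist',(342.2,226),41,c))/2
d=(b-a)/np.hypot(*(b-a));f=np.array([471.9,-190]);g=a+d*((f-a)@d+100)
R0=R.from_rotvec(status.get_obs()['tcp_rot']);print('bar', np.diff([onz('wrist',(315.2,218),216,c),onz('wrist',(315.8,290),216,c)],axis=0))
ang=np.degrees(np.arctan2(d[1],d[0]));print(a,b,ang,g)
go((*g.round(1),90,180+ang),(*g.round(1),43.5,180+ang))
"
```

```text
bar [[26.19101408 -9.01040408]]
[ 455.0738193  -184.06547155] [ 566.98697054 -223.44318764] -19.384910461699693 [ 566.23541733 -223.17874643]
t 8.45 tcp [ 564.  -223.4  196.8] F [-0.4  0.8 -2.3] open 13.5
(np.float64(566.2), np.float64(-223.2), 90, np.float64(160.6150895383003)) [-0.0024, -0.0031, -0.0018] [-0.0028, 0.0014, 0.1335]
(np.float64(566.2), np.float64(-223.2), 43.5, np.float64(160.6150895383003)) [-0.0024, -0.0031, -0.0018] [-0.0029, 0.0015, 0.1916]
```

Emit:
{"name": "arm_command", "arguments": {
  "plan": [0, 0, 0, -0.002, 0.001, 0.06, 0.9, 0, 0, 0, -0.002, 0.001, 0.12, 0.9, 0, 0, 0, -0.002, 0.001, 0.147, 0.9, 0, 0, 0, -0.002, 0.001, 0.147, 0.9, 0, 0, 0, -0.002, 0.001, 0.155, 0.9, 0, 0, 0, -0.002, 0.001, 0.162, 0.9, 0, 0, 0, -0.002, 0.001, 0.162, 0.9]
}}

```text
t: 9.15
tool_pos: [570.5, -225.0, 72.9]
tcp_rot: [0.528, 3.089, -0.006]
wrist_force: [-0.7, 0.0, 6.1]
opening: 13.6
gripper_force: 40.0
```

```bash
python3 -c "
from h import *
go((566.2,-223.2,57,160.6));print(status.get_obs()['torque'].round(2))"
```

```text
t 9.15 tcp [ 570.5 -225.    72.9] F [-0.7  0.   6.1] open 13.6
(566.2, -223.2, 57, 160.6) [-0.0033, 0.0105, 0.0001] [0.006, 0.0004, 0.0199]
[ 0.01 -0.02  0.01]
```

Emit:
{"name": "arm_command", "arguments": {
  "plan": [0, 0, 0, 0, 0.001, 0.002, 0.9, 0, 0, 0, 0, 0.002, 0.002, 0.9, 0, 0, 0, 0, 0.002, 0.002, 0.9]
}}

```text
t: 9.45
tool_pos: [571.4, -224.6, 72.8]
tcp_rot: [0.529, 3.087, -0.008]
wrist_force: [-2.5, -1.1, 14.5]
opening: 13.7
gripper_force: 40.0
```

Emit:
{"name": "arm_command", "arguments": {
  "plan": [0, 0, 0, 0, -0.001, 0, 0.9, 0, 0, 0, 0, -0.002, 0, 0.9, 0, 0, 0, 0, -0.003, 0, 0.9, 0, 0, 0, 0, -0.004, 0, 0.9, 0, 0, 0, 0, -0.005, 0, 0.9]
}}

```text
t: 9.95
tool_pos: [571.1, -226.1, 72.7]
tcp_rot: [0.526, 3.087, -0.004]
wrist_force: [0.3, 2.3, 12.1]
opening: 13.5
gripper_force: 40.0
```

```bash
python3 -c "
from h import *
go((566.2,-223.2,57,160.6))
cv2.imwrite('pics/s5.png',cv2.resize(optics.snapshot('side')[280:430,260:500],(800,500),interpolation=cv2.INTER_CUBIC))
cv2.imwrite('pics/c5.png',optics.snapshot('scene'))"
```

```text
t 9.95 tcp [ 571.1 -226.1   72.7] F [ 0.3  2.3 12.1] open 13.5
(566.2, -223.2, 57, 160.6) [-0.0011, 0.0136, 0.0012] [0.0073, 0.0014, 0.0195]
```

View pics/s5.png

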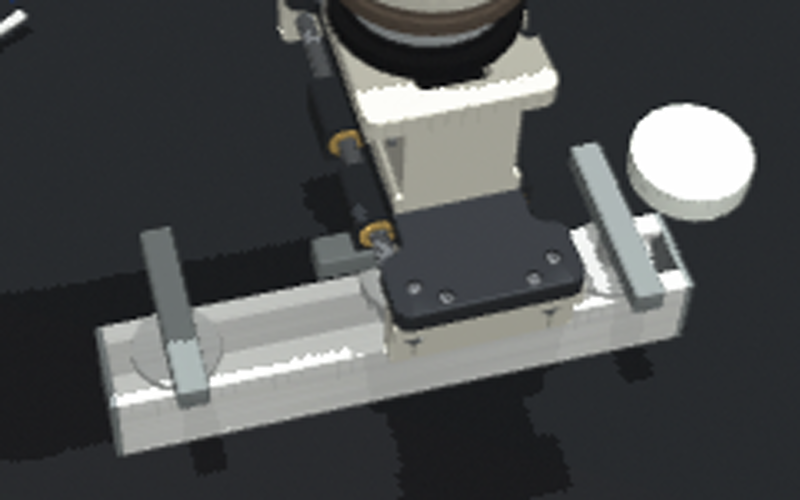

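The strut, with the gripper over its middle. The bolt's fit in the slot is hidden here, so I'll raise slightly and look with the wrist camera.

Emit:
{"name": "arm_command", "arguments": {
  "plan": [0, 0, 0, 0.004, 0.004, -0.015, 0.9, 0, 0, 0, 0.004, 0.004, -0.025, 0.9, 0, 0, 0, 0.004, 0.004, -0.025, 0.9, 0, 0, 0, 0.004, 0.004, -0.025, 0.9]
}}

```text
t: 10.45
tool_pos: [564.4, -222.6, 88.0]
tcp_rot: [0.53, 3.095, -0.005]
wrist_force: [0.1, -0.1, -2.0]
opening: 13.4
gripper_force: 40.0
```

```bash
python3 -c "
from h import *
go((566.2,-223.2,80,160.6))
im=optics.snapshot('wrist');c=optics.calibration('wrist');np.save('w6.npy',c,allow_pickle=True);cv2.imwrite('pics/w6.png',im)
cv2.imwrite('pics/w6c.png',cv2.resize(im[0:320,160:480],(600,600)))"
```

```text
t 10.45 tcp [ 564.4 -222.6   88. ] F [ 0.1 -0.1 -2. ] open 13.4
(566.2, -223.2, 80, 160.6) [-0.0035, 0.0023, -0.0007] [-0.0024, 0.0001, 0.01]
```

View pics/w6c.png

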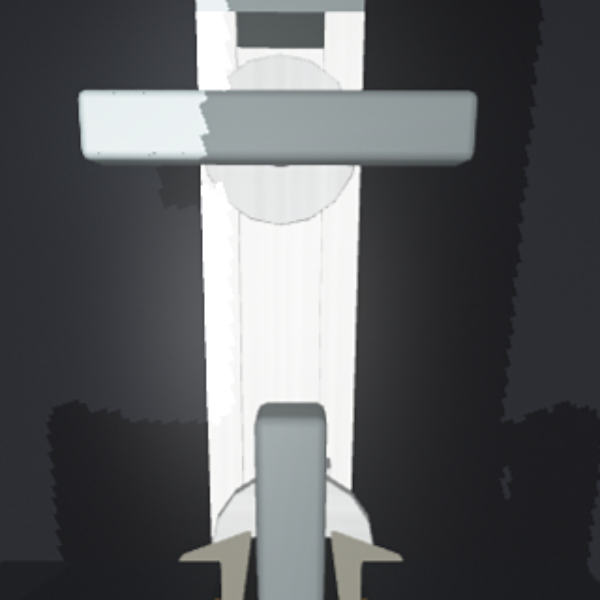

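Crop view: strut mid at crop column 281 versus the held bar at 291, so the bolt sits about 3 mm too far toward +tool y. The arm was still swaying at the earlier look. Correct and retry.

Emit:
{"name": "arm_command", "arguments": {
  "plan": [0, 0, 0, -0.002, -0.004, 0, 0.9, 0, 0, 0, -0.002, -0.004, 0.01, 0.9, 0, 0, 0, -0.002, -0.004, 0.014, 0.9, 0, 0, 0, -0.002, -0.004, 0.018, 0.9, 0, 0, 0, -0.002, -0.004, 0.022, 0.9, 0, 0, 0, -0.002, -0.004, 0.025, 0.9, 0, 0, 0, -0.002, -0.004, 0.025, 0.9]
}}

```text
t: 11.2
tool_pos: [564.5, -225.9, 67.1]
tcp_rot: [-0.53, -3.096, 0.004]
wrist_force: [0.1, 0.2, -2.1]
opening: 13.5
gripper_force: 40.0
```

The head went through the slot freely. Now I'll seat the flange.

Emit:
{"name": "arm_command", "arguments": {
  "plan": [0, 0, 0, 0, 0, 0.006, 0.9, 0, 0, 0, 0, 0, 0.011, 0.9, 0, 0, 0, 0, 0, 0.0145, 0.9, 0, 0, 0, 0, 0, 0.0145, 0.9, 0, 0, 0, 0, 0, 0.0145, 0.9]
}}

```text
t: 11.7
tool_pos: [565.1, -226.2, 56.3]
tcp_rot: [0.53, 3.095, -0.004]
wrist_force: [0.4, 0.5, 1.0]
opening: 13.8
gripper_force: 40.0
```

Emit:
{"name": "arm_command", "arguments": {
  "plan": [0, 0, 0, 0, 0, -0.001, 0.2, 0, 0, 0, 0, 0, -0.001, 0.2, 0, 0, 0, 0, 0, -0.001, 0.2, 0, 0, 0, 0, 0, -0.02, 0.2, 0, 0, 0, 0, 0, -0.06, 0.2, 0, 0, 0, 0.05, 0.05, -0.06, 1, 0, 0, 0, 0.05, 0.05, -0.06, 1, 0, 0, 0, 0.05, 0.05, -0.06, 1]
}}

```text
t: 12.5
tool_pos: [540.2, -172.8, 104.9]
tcp_rot: [0.525, 3.096, -0.003]
wrist_force: [-0.1, -0.3, 0.0]
opening: 17.7
gripper_force: 0.0
```

```bash
cat >> h.py <<'E'
B=np.array([565.1,-226.2])
def rf(x,y,z):
    e=R.from_euler('z',160.6,degrees=True).apply([x,0,0])+R.from_euler('z',160.6,degrees=True).apply([0,-y,0]); e=e*1
    p=B+np.array([x*np.cos(np.radians(160.6))+y*np.sin(np.radians(160.6)), x*np.sin(np.radians(160.6))-y*np.cos(np.radians(160.6))]);return (*p.round(1),z,160.6)
E
sed -i '/e=R.from_euler/d' h.py
python3 -c "
from h import *
im=optics.snapshot('scene');cv2.imwrite('pics/w7.png',cv2.resize(im[130:230,200:350],(750,500),interpolation=cv2.INTER_CUBIC))
go(rf(39,36,66),rf(39.5,26,66),rf(39,10,66))"
```

```text
t 12.55 tcp [ 540.7 -174.6  104.8] F [ 0.1 -0.9  0.5] open 13.3
(np.float64(540.3), np.float64(-179.3), 66, 160.6) [-0.0034, 0.0029, 0.0012] [-0.0014, -0.0055, 0.0485]
(np.float64(536.5), np.float64(-188.6), 66, 160.6) [-0.0034, 0.0029, 0.0012] [-0.0007, -0.0181, 0.0486]
(np.float64(531.6), np.float64(-203.8), 66, 160.6) [-0.0034, 0.0029, 0.0012] [-0.0012, -0.038, 0.0486]
```

View pics/w7.png

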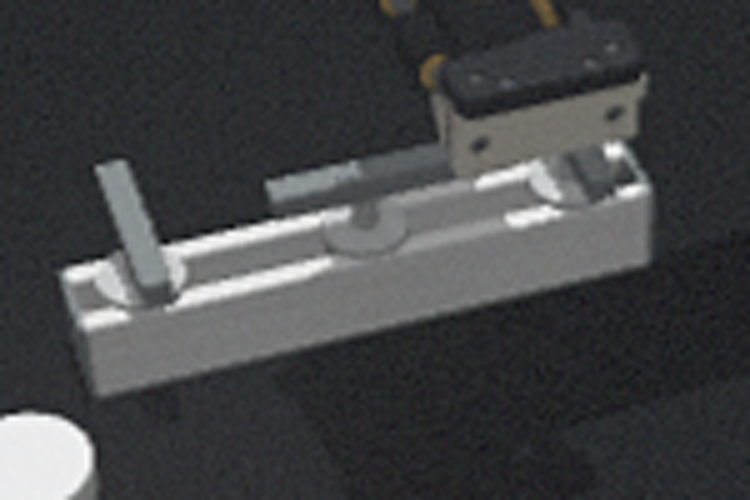

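Scene crop: the bolt is seated midway with its bar along the slot and the gripper is clear. Now swing the bar by its robot-side end.

Emit:
{"name": "arm_command", "arguments": {
  "plan": [0, 0, 0, -0.001, -0.003, 0.0485, 1, 0, 0, 0, -0.001, -0.003, 0.0485, 1, 0, 0, 0, -0.001, -0.018, 0.0485, 1, 0, 0, 0, -0.001, -0.028, 0.0485, 1, 0, 0, 0, -0.001, -0.038, 0.0485, 1, 0, 0, 0, -0.005, -0.047, 0.0485, 1, 0, 0, 0, -0.011, -0.055, 0.0485, 1, 0, 0, 0, -0.011, -0.055, 0.0485, 1]
}}

```text
t: 13.35
tool_pos: [534.6, -221.5, 65.8]
tcp_rot: [0.533, 3.094, -0.006]
wrist_force: [-0.2, -0.5, -0.7]
opening: 0.7
gripper_force: 0.0
```

```bash
python3 -c "
from h import *
go(rf(26,-7,66),rf(20,-10,66),rf(15,-12,66),rf(13,-14,66))"
```

```text
t 13.35 tcp [ 534.6 -221.5   65.8] F [-0.2 -0.5 -0.7] open 0.7
(np.float64(538.3), np.float64(-224.2), 66, 160.6) [-0.0042, 0.0037, -0.0031] [-0.0055, -0.0016, -0.0003]
(np.float64(542.9), np.float64(-229.0), 66, 160.6) [-0.0042, 0.0037, -0.0031] [-0.0129, -0.0053, -0.0002]
(np.float64(547.0), np.float64(-232.5), 66, 160.6) [-0.0042, 0.0037, -0.0031] [-0.0192, -0.0077, -0.0002]
(np.float64(548.2), np.float64(-235.1), 66, 160.6) [-0.0042, 0.0037, -0.0031] [-0.0217, -0.0103, -0.0002]
```

Emit:
{"name": "arm_command", "arguments": {
  "plan": [0, 0, 0, 0, -0.01, 0, 1, 0, 0, 0, -0.004, -0.015, 0, 1, 0, 0, 0, -0.008, -0.018, 0, 1, 0, 0, 0, -0.012, -0.02, 0, 1, 0, 0, 0, -0.0155, -0.0205, 0, 1, 0, 0, 0, -0.018, -0.0205, 0, 1, 0, 0, 0, -0.018, -0.0205, 0, 1, 0, 0, 0, -0.018, -0.0205, 0, 1]
}}

```text
t: 14.15
tool_pos: [542.2, -239.5, 65.2]
tcp_rot: [0.529, 3.096, -0.004]
wrist_force: [0.2, 0.3, 0.5]
opening: 0.3
gripper_force: 0.0
```

Emit:
{"name": "arm_command", "arguments": {
  "plan": [0, 0, 0, -0.001, 0, 0, 1, 0, 0, 0, -0.002, 0, 0, 1, 0, 0, 0, -0.002, 0, 0, 1, 0, 0, 0, 0.02, 0, 0, 1, 0, 0, 0, 0.02, 0, -0.05, 1, 0, 0, 0, 0.08, 0.1, -0.1, 1, 0, 0, 0, 0.08, 0.25, -0.15, 1, 0, 0, 0, 0.08, 0.25, -0.15, 1]
}}

```text
t: 14.95
tool_pos: [535.2, -96.2, 160.5]
tcp_rot: [0.533, 3.094, -0.005]
wrist_force: [0.9, 0.4, 0.8]
opening: 0.4
gripper_force: 0.0
```

Emit:
{"name": "arm_command", "arguments": {
  "plan": [0, 0, 0, 0, 0.15, 0, 0, 0, 0, 0, 0, 0.15, 0, 0, 0, 0, 0, 0, 0.15, 0, 0, 0, 0, 0, 0, 0.15, 0, 0]
}}

```text
t: 15.35
tool_pos: [576.2, 21.6, 159.3]
tcp_rot: [0.519, 3.097, -0.0]
wrist_force: [-0.5, 0.4, -0.3]
opening: 27.9
gripper_force: 0.0
```

```bash
python3 -c "
from h import *
go()
for n in ('side','scene'):
    im=optics.snapshot(n);cv2.imwrite(f'pics/f_{n}.png',im)
    hsv=cv2.cvtColor(im,cv2.COLOR_BGR2HSV)
    K=optics.calibration(n);T=np.linalg.inv(K['cam_to_world'])
    for nm,s in (('x-',-100),('new',0),('x+',100)):
        p=np.array([566+s*.943,-225-s*.333,70,1]);q=T@p;u=K['mtx']@q[:3];u=u[:2]/u[2];x,y=u.astype(int)
        g=im[y-3:y+4,x-3:x+4].reshape(-1,3).mean(0);print(n,nm,u.round(),g.round())
"
```

```text
t 15.35 tcp [576.2  21.6 159.3] F [-0.5  0.4 -0.3] open 27.9
side x- [311. 373.] [144. 144. 136.]
side new [378. 359.] [125. 126. 119.]
side x+ [443. 346.] [128. 129. 121.]
scene x- [314. 156.] [126. 124. 119.]
scene new [271. 166.] [132. 131. 126.]
scene x+ [227. 176.] [132. 130. 125.]
```

```bash
python3 -c "
from h import *
for n,rng in (('side',range(0,36,4)),('scene',range(-34,4,4))):
    im=cv2.imread(f'pics/f_{n}.png').min(2);K=optics.calibration(n);T=np.linalg.inv(K['cam_to_world'])
    d=np.array([.9432,-.3322]);e=np.array([.3322,.9432]);g=np.array([566,-225])
    X,Y=np.meshgrid(np.arange(-140,140),np.arange(-80,80))
    P=np.stack([g[0]+d[0]*X+e[0]*Y,g[1]+d[1]*X+e[1]*Y,np.full(X.shape,77.),np.ones(X.shape)]).reshape(4,-1)
    u=K['mtx']@(T@P)[:3];u=(u[:2]/u[2]).reshape(2,*X.shape).astype(np.float32)
    r=cv2.remap(im,u[0],u[1],cv2.INTER_LINEAR);cv2.imwrite(f'pics/r_{n}.png',r)
    for c in (-100,0,100):
        m=[];
        for y in rng:
            x=np.where(r[y+80,c+140-38:c+140+38]>70)[0]-38
            m.append((y,x.mean(),len(x)) if len(x) else (y,np.nan,0))
        m=np.array(m);k=(m[:,2]>6)&(m[:,2]<24);print(n,c,m[k].round(0).tolist(),'angle',90-np.degrees(np.arctan(np.polyfit(m[k,0],m[k,1],1)[0])) if k.sum()>2 else None)
"
```

```text
side -100 [[0.0, 0.0, 14.0], [4.0, 0.0, 14.0], [8.0, 0.0, 14.0], [12.0, 1.0, 15.0], [16.0, 0.0, 14.0], [20.0, 0.0, 14.0], [24.0, 1.0, 15.0], [28.0, 0.0, 14.0], [32.0, 2.0, 14.0]] angle 88.92583000162738
side 0 [[0.0, 3.0, 15.0], [4.0, 2.0, 14.0], [8.0, 2.0, 14.0], [12.0, 3.0, 15.0], [16.0, 3.0, 15.0], [20.0, 2.0, 14.0], [24.0, 2.0, 14.0], [28.0, 2.0, 14.0], [32.0, 3.0, 15.0]] angle 90.1193660346252
side 100 [] angle None
scene -100 [[-22.0, -5.0, 23.0], [-18.0, 2.0, 16.0], [-14.0, 2.0, 16.0], [-10.0, 2.0, 16.0], [-6.0, 2.0, 16.0], [-2.0, 2.0, 16.0], [2.0, 2.0, 17.0]] angle 79.31589807584403
scene 0 [[-34.0, 4.0, 16.0], [-30.0, 4.0, 16.0], [-26.0, 4.0, 16.0], [-22.0, 4.0, 16.0], [-18.0, 4.0, 16.0], [-14.0, 4.0, 16.0], [-10.0, 4.0, 16.0], [-6.0, 4.0, 16.0], [-2.0, 4.0, 16.0], [2.0, 4.0, 16.0]] angle 90.0
scene 100 [[-34.0, 1.0, 15.0], [-30.0, 0.0, 16.0], [-26.0, 0.0, 16.0], [-22.0, 0.0, 16.0], [-18.0, 1.0, 15.0], [-14.0, 0.0, 16.0], [-10.0, 1.0, 15.0], [-6.0, 1.0, 15.0], [-2.0, 1.0, 15.0], [2.0, 0.0, 16.0]] angle 89.78297157011994
```

```bash
python3 -c "
from bench import job_done
print(job_done())"
```

```text
the job is handed in; nothing more can be done
None
```

The job is handed in at about 15 s: the lid stood open by itself, and the bolt sits about 3 mm from the middle of the gap with its bar measured at 90° across the strut. The bottle, screwdriver, bin and lamp puck were never approached.

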